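# Check stock caps under the pen microscope and bin them for dispatch

## Task

Pull open the upper drawer of the small cabinet, take out every steel cap in it and stand them all on the carrier of the X-Y stage; then, moving the carrier by its knob, bring the centre dot of each cap in turn under the tip of the microscope, from the smallest cap to the largest, keeping each still there for a good second. When all have been checked, stand them upright on the floor of the blue bin and push the drawer fully shut; do not strike the microscope or disturb the tape roll, the can and the carton.

Things in the scene. Friction and masses are not known exactly. Their poses are not given: they have to be found in the camera images.
- cabinet: Grey steel cabinet, fixed, 300 deep (x) x 230 wide (y) x 140 high, two drawers one above the other (the lower is not used). Origin: centre of its underside; its own -x axis points out of the drawer fronts, z up. The carton stands on the middle of its top.
- cabinet_drawer0 (a joint): Opening of the UPPER drawer, m: 0 shut, 0.21 fully open, along the cabinet's -x; stays where left, 1 to 3 N. Inside 263 (x) x 202 wide, floor at z = 0.080, tray sides only 6 mm high; front panel 15 thick, its face at x = -0.15 when shut, top at z = 0.134. At the start it is shut, the caps inside near x = -0.085 and -0.015, y = +-0.043 (cabinet frame); they ride with it.
- cabinet_drawer0_handle (a point): Middle of the upper drawer's bar handle: a level round steel bar along the cabinet's y, 120 long, 11 thick, 35 mm out from the drawer front, at z = 0.121, 19 mm below the cabinet's top; it can be taken from above, the fingers closing along the cabinet's x. It moves with the drawer; its axes are the cabinet's.
- cap28: Solid turned-steel blanking cap: upright cylinder 28 mm in diameter, 18 tall, with a black dot in the middle of its top face. Origin: centre of its underside, z up through the top. May be absent (2 to 4 of the four sizes 28, 36, 44, 52 are in the drawer).
- cap36: Solid turned-steel blanking cap: upright cylinder 36 mm in diameter, 18 tall, with a black dot in the middle of its top face. Origin: centre of its underside, z up through the top. May be absent (2 to 4 of the four sizes 28, 36, 44, 52 are in the drawer).
- cap44: Solid turned-steel blanking cap: upright cylinder 44 mm in diameter, 18 tall, with a black dot in the middle of its top face. Origin: centre of its underside, z up through the top. May be absent (2 to 4 of the four sizes 28, 36, 44, 52 are in the drawer).
- cap52: Solid turned-steel blanking cap: upright cylinder 52 mm in diameter, 18 tall, with a black dot in the middle of its top face. Origin: centre of its underside, z up through the top. May be absent (2 to 4 of the four sizes 28, 36, 44, 52 are in the drawer).
- carrier_mid (a point): Centre of the upper surface of the carrier, the square 170 x 170 plate of the X-Y stage, z = 0.052, with a 4 mm wide, 6 mm high rim along its edges (162 x 162 inside). Black mat with four white crosses, a guide only, at x, y = +-38 mm. Axes: those of the stage, x along slide_x, y along slide_y.
- knob_grip (a point): Point to grip the carrier's knob: a black upright post, 22 diameter, from z = 0.061 to 0.106, on a bracket at the carrier's side, 60 mm towards its -x and 125 mm towards its +y from carrier_mid; this point lies on the post's axis at z = 0.088. Moving it moves the carrier.
- slide_x (a joint): Lower slide of the stage, m, 0 to 0.21, grows along the stage's x (away from the robot). At 0 the carrier is pulled right out, its centre 145 mm short of the microscope axis. Friction about 2 N; stays where it is left.
- slide_y (a joint): Upper slide, m, -0.065 to 0.065, grows along the stage's y; at 0 the carrier is centred on the microscope axis. Friction about 2 N; stays where it is left.
- scope: Pen microscope on a fixed boom over the far part of the stage: upright barrel 22 in diameter, 135 tall (38 collar 80 to 105 mm above the tip), tapering to a point. Origin: the lens tip, on its axis, 33 mm above the carrier surface, 15 mm above the caps' tops. The boom leads away to the stage's +x, 93 mm above the tip, to a column 185 mm beyond the axis. Axes: the stage's.
- bin: Shallow blue open bin, loose, 200 (x) x 190 (y) x 40 high, walls and floor 4 mm. Origin: centre of its underside, z up.
- tape_roll: Bystander: empty card roll lying flat, 90 diameter, 24 high. Origin: centre of its underside.
- can: Bystander: red can, 66 diameter, 115 tall. Origin: centre of its underside.
- carton: Bystander: cardboard carton 80 x 110 x 55 high on the cabinet's top. Origin: centre of its underside.

How it is judged:
By the outcome, as a careful person would: the job done as asked, in the order asked, and still so for the second after the job is handed in, with the robot touching nothing.
Of cap28, cap36, cap44, cap52 only 2 to 4 are there at a start; the rules pass over those that are not, and their reading is None.
At some moment in a run one of cap28, cap36, cap44, cap52 may be knocked a few centimetres aside while the robot is not near it.
Once in a run the grip may slacken for a moment while it holds something.
It also fails if it takes over 210 s, if anything falls off the work surface, if the arm or the gripper's body presses on something with over 40 N, if the wrist force passes 120 N, or if a joint passes its speed limit or range.

## Robot

A 7-joint arm with a two-finger parallel gripper is mounted at the origin on the work surface. World frame = base frame: x ahead of the robot, y to its left, z up, the work surface at z = 0. Lengths are in m, angles in degrees, forces in N, time in s.
With the tool pointing down it reaches from about 0.425 to 0.875 m from the base axis. Payload 8.4 kg.
Tool frame: the origin (TCP) lies between the finger pads; the fingertips stand 25 mm ahead of it and the grasp point (between the pads) lies 6 mm ahead of it; z points along the fingers, y is the line along which they close (so a half turn about z gives the same grasp; the last joint's range is limited). The gripper opens to 87 mm and grips with 3 to 60 N. Pads are 19 mm wide; open, the fingers measure 117 mm over their backs; the gripper's body (75 mm by 190 mm) begins 51 mm behind the grasp point.
Start: joints at [69.431, 19.091, 2.286, 83.961, -0.768, 76.965, -3.352], TCP at [0.167, -0.628, 0.216] pointing down, gripper open.
Joint ranges: [-147.57, 147.57], [-21.85, 119.76], [-74.77, 79.35], [14.55, 137.4], [-85.83, 265.84], [4.83, 119.75], [-152.11, 152.11]. Speed limits (degrees/s): [127.2, 127.2, 159.86, 159.86, 180, 180, 180].

## Interface

Orientations are given as [roll, pitch, yaw] about the fixed x, y, z axes, in that order (R = Rz(yaw) Ry(pitch) Rx(roll)).
In Python, from rig import ctrl gives the robot as it stands. Calls block until the motion is done:
- ctrl.goto(position, orientation): joint-space move of the TCP to a pose.
- ctrl.movel(position, orientation=None, max_speed=0.15): straight line of the TCP; orientation=None keeps the orientation; max_speed is the mean speed in m/s.
- ctrl.move_j(angles): joint-space move.
- ctrl.move_gripper(opening, f_grip=None): opening from 0.0 (shut) to 1.0 (fully open); f_grip is the grip in N (None keeps the last); returns when the fingers have stopped.
- ctrl.pause(seconds).
- ctrl.ik(position, orientation): joint angles nearest the present ones, or None.
- ctrl.observe(): the state.
- ctrl.capture(name): name is "side" or "top" or "wrist"; returns a dict with "pixels" (384x512x3 uint8, blue, green, red), "vertical_fov" (degrees; the focal length in pixels is half the picture's height over the tangent of half this angle, whatever the lens; pixels are square), "cx", "cy" (the principal point, pixels), "k1" (the pictures are not rectified: a ray, as slopes to the right and down, at radius r is drawn at 1 + k1 r^2 times it, then the intrinsics apply), "R" (3x3) and "t" (3): a world point X has camera coordinates R X + t. Camera axes: x right, y down, z forward; pixel columns grow to the right and rows downward; lengths in m; the calibration is good to about 2 mm. A picture is of the moment at which its call begins. There is no depth.
A pose or a line that the arm cannot do raises ctrl.Unreachable and nothing moves.
- ctrl.finish_job(): hands the job in; it is judged then, once.
Trained networks look in the newest picture that a camera, given by its name, has taken for a name from the list of things; names that differ only in an ending like _2 or _b are one class to them, and where a whole thing is asked for, a point or a joint stands for the part that bears it (a point fixed in the world has none). Each returns a list of dicts, best first, with "p" (0 to 1); they miss things now and then, are a little off and sometimes report something else, mostly with a low value. They report only what shows in the picture. A call takes as long as a camera call.
- ctrl.silhouettes(label, camera): "region" (384x512 bool, what is visible of it) and "bbox" ([left, top, right, bottom] in pixels, round what is visible of it).
The state is a dict: "clock": time; "q": joint angles; "qd": joint speeds; "joint_torque": joint torques, N m; "tool_pos": TCP position; "ee_rot": TCP orientation; "contact_force": force on the tool from outside, world axes, zero at the start; "wrist_torque": the same for the moment, N m; "grip_width": opening from 0.0 (shut) to 1.0 (fully open); "grip_force": force on a finger pad.
Only numpy, scipy, OpenCV 4.12 (cv2) and the standard library are available. Lean on these libraries where they do the work, as an engineer would, in place of code of your own. Each camera call takes 0.05 s, during which the arm holds its last target. There are 200 camera calls.

## Working session

There is one attempt and no reset: what is moved stays moved. The work goes in short steps, each a Python script; the robot and the scene stay as the last script left them, time stands still between calls to the robot, and variables do not carry over. Pictures are saved under pics/ and viewed, at most 14 in all, crops included, and the job is handed in when it is done.

```bash
ls; mkdir -p pics; python3 - <<'E'
from rig import ctrl
import cv2,numpy as np
print(ctrl.observe())
ims=[]
for n in("side","top"):
    c=ctrl.capture(n); print(n,{k:v for k,v in c.items() if k!='pixels'})
    ims.append(c['pixels'])
    for l in["cabinet","cabinet_drawer0_handle","carrier_mid","knob_grip","scope","bin","tape_roll","can","carton"]:
        print(l,[(round(d['p'],2),d['bbox']) for d in ctrl.silhouettes(l,n)][:2])
cv2.imwrite('pics/a.png',cv2.resize(np.vstack(ims),None,fx=.78,fy=.78) if 0 else ims[0]);cv2.imwrite('pics/b.png',ims[1])
E
```

```text
pics
{'clock': 0.0, 'q': array([69.43070092, 19.13077741,  2.28315973, 84.01183265, -0.76873881,
       76.96620838, -3.34954978]), 'qd': array([-0.09715286, -0.10697763, -0.00602457, -0.03785177,  0.06651103,
       -0.0447796 ,  0.02999662]), 'joint_torque': array([-7.51466473e-05, -6.56368876e+01,  1.33493006e+00, -4.03806102e+01,
       -5.98641112e-02,  4.47400426e-02,  1.55947191e-04]), 'tool_pos': array([ 0.16684247, -0.62771261,  0.2149634 ]), 'ee_rot': array([-1.79906531e+02,  4.89367721e-03,  1.48879600e+01]), 'contact_force': array([-0.00959927,  0.14076781, -0.57317043]), 'wrist_torque': array([-0.02288236, -0.00022396,  0.05315635]), 'grip_force': 0.0, 'grip_width': 1.0017120301560483}
side {'vertical_fov': 49.37219356572972, 'cx': 260.33114933037797, 'cy': 182.8891426601228, 'k1': -0.09346283610871252, 'R': array([[-0.72829391, -0.68517541,  0.01107366],
       [-0.53101581,  0.5540714 , -0.64111394],
       [ 0.43313991, -0.47279967, -0.76736581]]), 't': array([0.42948669, 0.34822968, 0.9509574 ])}
cabinet [(0.69, [229.1, 61.8, 354.4, 168.1])]
cabinet_drawer0_handle [(
[... 487 characters left out ...]
276764488842, 'cy': 189.63001541518932, 'k1': -0.011955355796174955, 'R': array([[-0.02529872, -0.99933757, -0.02616094],
       [-0.99020487,  0.02864484, -0.13665204],
       [ 0.13731089,  0.02244757, -0.99027361]]), 't': array([0.07726213, 0.590463  , 1.04559397])}
cabinet [(0.59, [334.2, 67.5, 443.9, 213.2])]
cabinet_drawer0_handle [(0.98, [342.3, 185.4, 444.3, 211.0])]
carrier_mid [(0.84, [196.7, 174.4, 286.7, 243.7])]
knob_grip [(0.96, [193.8, 173.7, 286.2, 242.8])]
scope [(0.72, [231.6, 76.3, 263.8, 176.5])]
bin [(0.88, [105.6, 183.3, 183.7, 266.7])]
tape_roll [(0.81, [304.1, 229.6, 344.0, 267.4])]
can [(0.67, [99.4, 141.9, 138.1, 172.3])]
carton [(0.78, [370.5, 94.1, 427.5, 136.0])]
```

View pics/a.png

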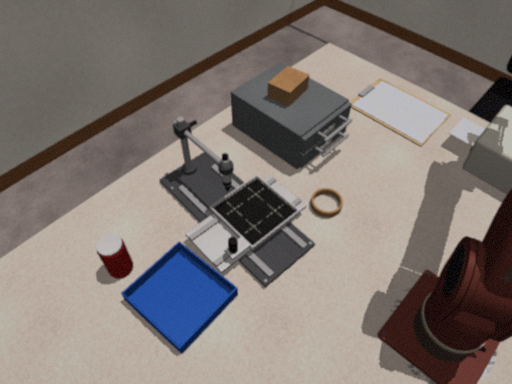

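View pics/b.png

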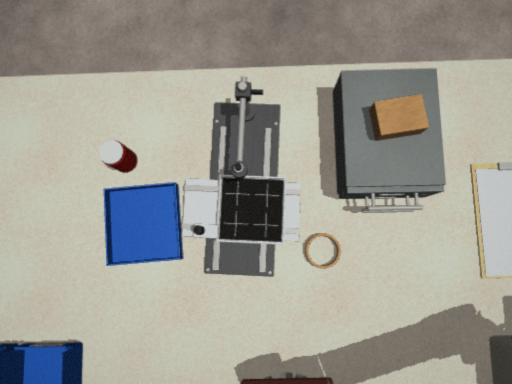

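```bash
cat > h.py <<'E'
import numpy as np,cv2
from rig import ctrl
def K(c):
    f=192/np.tan(np.radians(c['vertical_fov'])/2); return f,c['cx'],c['cy']
def unray(c,u,v):
    f,cx,cy=K(c); d=np.array([(u-cx)/f,(v-cy)/f]); s=d.copy()
    for _ in range(8): s=d/(1+c['k1']*(s@s))
    return c['R'].T@np.array([s[0],s[1],1.])
def cam(c): return -c['R'].T@c['t']
def onplane(c,u,v,z):
    o=cam(c);r=unray(c,u,v); return o+r*(z-o[2])/r[2]
def proj(c,X):
    f,cx,cy=K(c); p=c['R']@np.asarray(X)+c['t']; s=p[:2]/p[2]; s=s*(1+c['k1']*(s@s)); return np.array([f*s[0]+cx,f*s[1]+cy])
def tri(obs):
    A=np.zeros((3,3));b=np.zeros(3)
    for c,u,v in obs:
        r=unray(c,u,v);r/=np.linalg.norm(r);M=np.eye(3)-np.outer(r,r);A+=M;b+=M@cam(c)
    return np.linalg.solve(A,b)
def contact(): 
    s=ctrl.observe(); print('t%.1f'%s['clock'],s['tool_pos'].round(4),s['ee_rot'].round(1),'F',s['contact_force'].round(1),'gw%.3f gf%.1f'%(s['grip_width'],s['grip_force'])); return s
E
python3 - <<'E'
from h import *
T=ctrl.capture('top');S=ctrl.capture('side')
def mask(l,cn):
    d=ctrl.silhouettes(l,cn); return d[0]['region'].astype(np.uint8)
for l,z in(('cabinet',.14),('cabinet_drawer0_handle',.121),('carrier_mid',.055),('bin',.04),('tape_roll',.024),('carton',.195)):
    m=mask(l,'top'); r=cv2.minAreaRect(cv2.findNonZero(m)); 
    P=np.array([onplane(T,u,v,z)[:2] for u,v in cv2.boxPoints(r)]); e=[P[1]-P[0],P[2]-P[1]]
    print(l,'c',P.mean(0).round(4),[(np.linalg.norm(x).round(3),np.degrees(np.arctan2(x[1],x[0])).round(1)) for x in e])
g=cv2.cvtColor(T['pixels'],cv2.COLOR_BGR2GRAY)
for n,c,(x0,y0,x1,y1) in(('T',T,(170,65,310,285)),('S',S,(160,100,320,290))):
    pass
a=cv2.resize(T['pixels'][65:285,180:310],None,fx=2.7,fy=2.7,interpolation=cv2.INTER_CUBIC)
b=cv2.resize(S['pixels'][105:285,155:310],None,fx=2.7,fy=2.7,interpolation=cv2.INTER_CUBIC)
o=np.zeros((594,a.shape[1]+b.shape[1],3),np.uint8);o[:a.shape[0],:a.shape[1]]=a;o[:b.shape[0],a.shape[1]:]=b
cv2.imwrite('pics/c.png',o);print(o.shape,a.shape)
E
```

```text
cabinet c [ 0.6924 -0.2582] [(np.float64(0.262), np.float64(-89.3)), (np.float64(0.349), np.float64(177.5))]
cabinet_drawer0_handle c [0.6754 0.3946] [(np.float64(0.064), np.float64(-25.4)), (np.float64(0.103), np.float64(-118.2))]
carrier_mid c [0.5442 0.1034] [(np.float64(0.172), np.float64(-2.5)), (np.float64(0.232), np.float64(-93.9))]
bin c [0.5146 0.3572] [(np.float64(0.204), np.float64(-87.9)), (np.float64(0.203), np.float64(-176.2))]
tape_roll c [ 0.4346 -0.1051] [(np.float64(0.088), np.float64(-47.1)), (np.float64(0.088), np.float64(-137.1))]
carton c [ 0.7275 -0.2657] [(np.float64(0.128), np.float64(-81.0)), (np.float64(0.092), np.float64(-174.6))]
(594, 769, 3) (594, 351, 3)
```

View pics/c.png

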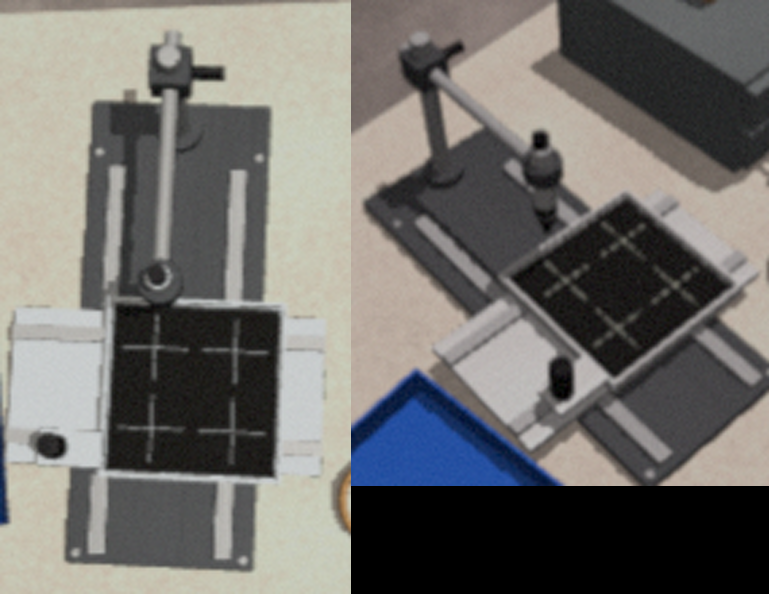

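```bash
python3 - <<'E'
from h import *
T=ctrl.capture('top');S=ctrl.capture('side')
tc=np.array([(154,350),(235,351),(152,429),(232,431)])/2.7+(180,65)-.3
sc=(np.array([(567,282),(625,240),(617,330),(676,285)])-(351,0))/2.7+(155,105)-.3
P=np.array([onplane(T,*p,.052) for p in tc]);Q=np.array([onplane(S,*p,.052) for p in sc])
for A in(P,Q,(P+Q)/2):
    dx=A[0]+A[1]-A[2]-A[3];dy=A[0]+A[2]-A[1]-A[3]
    print('carrier',A.mean(0).round(4),np.degrees(np.arctan2(dx[1],dx[0])).round(2),np.degrees(np.arctan2(-dy[0],dy[1])).round(2),np.linalg.norm(dx[:2])/2,np.linalg.norm(dy[:2])/2)
print('collar tri/scope top',[ (tri([(T,159/2.7+180,272/2.7+65),(S,(540-351)/2.7+155,136/2.7+105)]))])
print('tip on z.085 from side',onplane(S,(547-351)/2.7+155,226/2.7+105,.085))
print('column',tri([(T,170/2.7+180,55/2.7+65),(S,(418-351)/2.7+155,42/2.7+105)]))
a=cv2.resize(T['pixels'][60:220,325:455],None,fx=3,fy=3,interpolation=cv2.INTER_CUBIC)
b=cv2.resize(S['pixels'][55:175,225:360],None,fx=3,fy=3,interpolation=cv2.INTER_CUBIC)
o=np.zeros((480,a.shape[1]+b.shape[1],3),np.uint8);o[:,:a.shape[1]]=a;o[:b.shape[0],a.shape[1]:]=b
cv2.imwrite('pics/d.png',o);print(o.shape,a.shape)
E
```

```text
carrier [0.5412 0.0746 0.052 ] -3.16 -2.65 0.07502409581605377 0.07577633353622966
carrier [0.5387 0.0765 0.052 ] -4.97 -3.68 0.07524367643311225 0.07811900399817728
carrier [0.5399 0.0755 0.052 ] -4.06 -3.17 0.07512451894305089 0.07694460902146331
collar tri/scope top [array([0.62247673, 0.09375946, 0.21280799])]
tip on z.085 from side [0.62214387 0.0940389  0.085     ]
column [0.81080739 0.08164999 0.2016187 ]
(480, 795, 3) (480, 390, 3)
```

View pics/d.png

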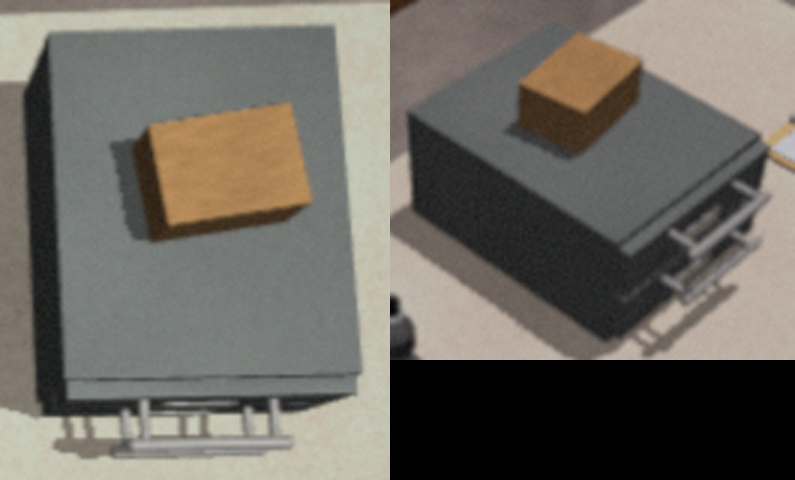

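```bash
python3 - <<'E'
from h import *
T=ctrl.capture('top');S=ctrl.capture('side')
ft=lambda u,v:(u/3+325-.33,v/3+60-.33)
fs=lambda u,v:((u-390)/3+225-.33,v/3+55-.33)
for n,a,b,z in(('backL',(50,32),None,.14),('backR',(333,27),None,.14),('frontL',(66,378),None,.14),('frontR',(360,373),None,.14),('panL',(68,399),None,.134),('panR',(356,393),None,.134),('hL',(134,443),None,.1265),('hR',(291,441),None,.1265)):
    print(n,onplane(T,*ft(*a),z).round(4))
for n,b,z in(('frontL',(622,246),.14),('frontR',(762,138),.14),('backL',(410,113),.14),('hL',(694,249),.125),('hR',(768,198),.125)): print('S',n,onplane(S,*fs(*b),z).round(4))
for x in(.48,.3,.28,.26):
  for tilt in(0,15,25):
   q=ctrl.ik([x,-.27,.115],[180,tilt,0]); q2=ctrl.ik([x,-.27,.115],[180,-tilt,90]);print(x,tilt,None if q is None else q.round(0),q2 is not None)
E
```

```text
backL [ 0.8651 -0.1554  0.14  ]
backR [ 0.8615 -0.3829  0.14  ]
frontL [ 0.5819 -0.1526  0.14  ]
frontR [ 0.5792 -0.3799  0.14  ]
panL [ 0.5661 -0.1544  0.134 ]
panR [ 0.5644 -0.378   0.134 ]
hL [ 0.5309 -0.2054  0.1265]
hR [ 0.5291 -0.3275  0.1265]
S frontL [ 0.5732 -0.1498  0.14  ]
S frontR [ 0.5715 -0.3726  0.14  ]
S backL [ 0.8569 -0.1509  0.14  ]
S hL [ 0.5305 -0.2074  0.125 ]
S hR [ 0.5218 -0.3169  0.125 ]
0.48 0 [ 37.  13. -14. 104.   4.  63. -68.] True
0.48 15 [ 32.  23. -14.  93.  10.  79. -75.] True
0.48 25 [ 30.  30. -14.  85.  14.  90. -77.] True
0.3 0 [ 48.  -4. -12. 123.  -1.  62. -53.] True
0.3 15 [ 40.   6. -12. 114.   9.  74. -65.] True
0.3 25 [ 36.  13. -12. 109.  13.  82. -70.] True
0.28 0 [ 50.  -6. -12. 124.  -1.  62. -51.] True
0.28 15 [ 41.   4. -12. 116.   8.  73. -64.] True
0.28 25 [ 37.  11. -11. 111.  13.  81. -69.] True
0.26 0 [ 51.  -8. -11. 126.  -2.  62. -49.] True
0.26 15 [ 43.   2. -11. 118.   8.  73. -62.] True
0.26 25 [ 37.   9. -11. 113.  13.  81. -68.] True
```

```bash
python3 - <<'E'
from h import *
for y in(89.3,-90.7):
    q=ctrl.ik([.528,-.266,.25],[180,0,y]); print(y,None if q is None else q.round(0))
ys=[y for y in(89.3,-90.7) if ctrl.ik([.528,-.266,.25],[180,0,y]) is not None]
y=min(ys,key=lambda y:abs(ctrl.ik([.528,-.266,.25],[180,0,y])[6]))
ctrl.move_gripper(.35,20)
ctrl.goto([.528,-.266,.22],[180,0,y]); contact()
W=ctrl.capture('wrist'); cv2.imwrite('pics/e.png',W['pixels'])
print({k:v for k,v in W.items() if k!='pixels'})
for X in([.528,-.206,.1265],[.528,-.326,.1265],[.528,-.266,.121]): print(proj(W,X))
print([(d['p'],d['bbox']) for d in ctrl.silhouettes('cabinet_drawer0_handle','wrist')])
E
```

```text
89.3 [ 43.  13. -25.  88.   6.  80.  17.]
-90.7 [ -31.   22.   70.   92.  -21.   81. -140.]
t4.6 [ 0.5272 -0.2679  0.2199] [-180.     0.    89.1] F [ 0.4 -0.9  0.4] gw0.354 gf0.0
{'vertical_fov': 71.8720257690451, 'cx': 256.40103773443354, 'cy': 186.2604109963492, 'k1': -0.016617471035419433, 'R': array([[ 9.99876213e-01, -1.57265575e-02,  4.83660368e-04],
       [-1.51674359e-02, -9.55241943e-01,  2.95436590e-01],
       [-4.18418785e-03, -2.95407354e-01, -9.55362228e-01]]), 't': array([-0.53146299, -0.28552992,  0.31781015])}
[256.16549286 124.7725136 ]
[257.91063215 236.50756892]
[257.07940801 182.74596665]
[(0.74, [253.3, 66.9, 311.3, 241.7])]
```

View pics/e.png

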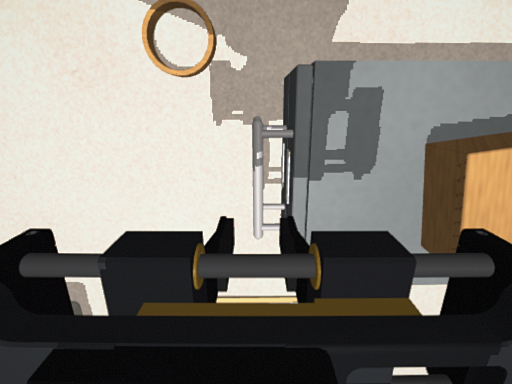

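```bash
python3 - <<'E'
from h import *
O=[180,0,89.3]
ctrl.movel([.5285,-.264,.127],O,.08); contact()
ctrl.move_gripper(0,30); contact()
a=np.radians(-.7); ex=np.array([np.cos(a),np.sin(a),0])
p=ctrl.observe()['tool_pos']
ctrl.movel(p-ex*.2,O,.08); contact()
ctrl.pause(.3); print(); s=contact()
E
```

```text
t6.0 [ 0.5289 -0.2642  0.1276] [179.9   0.   89.3] F [ 1.2  0.1 -0. ] gw0.350 gf0.0
t6.8 [ 0.5285 -0.264   0.127 ] [-180.    -0.    89.3] F [-0.3  0.1  0.9] gw0.002 gf0.0
t9.5 [ 0.3287 -0.2615  0.127 ] [180.   -0.   89.3] F [-0.4  0.4 -0.3] gw0.002 gf0.0

t9.8 [ 0.3285 -0.2615  0.127 ] [-180.    -0.    89.3] F [-0.8  1.   0.1] gw0.004 gf0.0
```

```bash
python3 - <<'E'
from h import *
S=ctrl.capture('side');T=ctrl.capture('top')
a=cv2.resize(S['pixels'][40:260,220:420],None,fx=2,fy=2);b=cv2.resize(T['pixels'][60:280,300:480],None,fx=2,fy=2)
cv2.imwrite('pics/f.png',np.hstack([a,b]))
E
```

```text
(no output)
```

View pics/f.png

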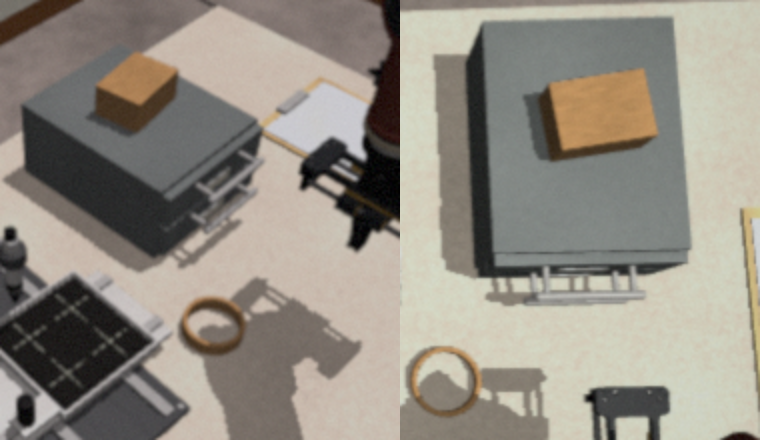

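```bash
python3 - <<'E'
from h import *
S=ctrl.capture('side');T=ctrl.capture('top');W=ctrl.capture('wrist')
p=ctrl.observe()['tool_pos']
for dz in(-.025,0,.06,.1):
    X=p+[0,0,dz]; t=proj(T,X);s=proj(S,X); print(dz,'T',t.round(0),((t-[300,60])*2+[400,0]).round(0),'S',s.round(0),((s-[220,40])*2).round(0),'W',proj(W,X).round(0))
print(T['R'],T['t'],S['R'],S['t'])
cv2.imwrite('pics/g.png',np.hstack([T['pixels'][180:,200:],S['pixels'][80:284,300:]]))
E
```

```text
-0.025 T [396. 294.] [592. 468.] S [395. 170.] [350. 259.] W [256. 212.]
0 T [400. 295.] [599. 470.] S [397. 163.] [355. 247.] W [256. 225.]
0.06 T [408. 298.] [616. 476.] S [403. 148.] [366. 216.] W [256. 280.]
0.1 T [415. 300.] [629. 481.] S [407. 137.] [375. 194.] W [257. 354.]
[[-0.02529872 -0.99933757 -0.02616094]
 [-0.99020487  0.02864484 -0.13665204]
 [ 0.13731089  0.02244757 -0.99027361]] [0.07726213 0.590463   1.04559397] [[-0.72829391 -0.68517541  0.01107366]
 [-0.53101581  0.5540714  -0.64111394]
 [ 0.43313991 -0.47279967 -0.76736581]] [0.42948669 0.34822968 0.9509574 ]
```

View pics/g.png

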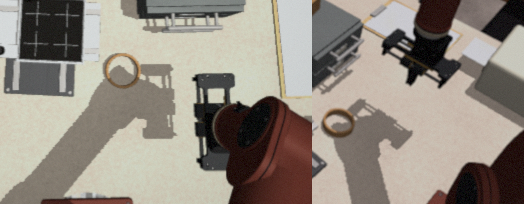

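```bash
python3 - <<'E'
from h import *
O=[180,0,89.3]
p=ctrl.observe()['tool_pos']
ctrl.movel(p+[0,0,.08],O,.15); ctrl.move_gripper(.4,20)
ctrl.movel([.5285,-.264,.207],O,.15)
ctrl.movel([.5285,-.264,.127],O,.08); contact()
W=ctrl.capture('wrist');S=ctrl.capture('side')
print(proj(S,[.5285,-.264,.102]),proj(W,[.5285,-.264,.121]))
a=cv2.resize(S['pixels'][70:190,270:400],None,fx=3,fy=3)
cv2.imwrite('pics/h.png',np.hstack([a,W['pixels'][:360,100:480]]))
E
```

```text
t14.2 [ 0.5289 -0.2641  0.1276] [180.    0.   89.3] F [-0.8  0.2  0. ] gw0.400 gf0.0
[337.16251218 134.03674806] [255.79073473 221.21639311]
```

View pics/h.png

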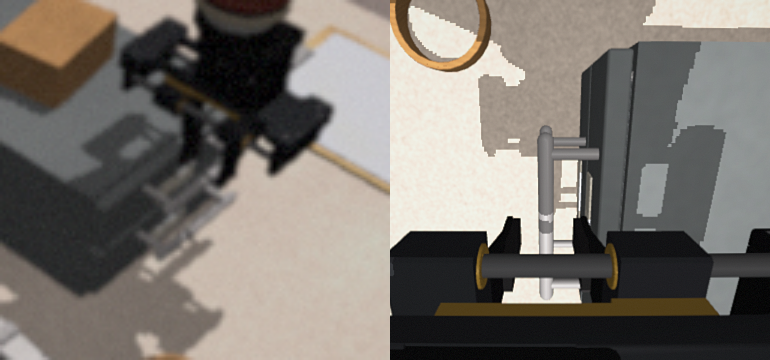

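```bash
python3 - <<'E'
from h import *
for o in(.25,.18,.14,.1):
    ctrl.move_gripper(o,30); contact()
p=ctrl.observe()['tool_pos']
if ctrl.observe()['grip_width']<.11: ctrl.movel(p-[0,0,.012],None,.03);contact()
E
```

```text
t14.9 [ 0.5285 -0.264   0.127 ] [180.   -0.   89.3] F [-0.3 -0.1  0.3] gw0.252 gf0.0
t15.3 [ 0.5285 -0.264   0.127 ] [180.   -0.   89.3] F [ 0.2 -0.3 -0.1] gw0.178 gf0.0
t15.7 [ 0.5285 -0.264   0.127 ] [-180.    -0.    89.3] F [ 0.7  0.6 -0.2] gw0.138 gf0.0
t16.1 [ 0.5285 -0.264   0.127 ] [180.   -0.   89.3] F [-0.3  0.   0.4] gw0.102 gf0.0
t16.6 [ 0.5286 -0.2642  0.1166] [1.80e+02 1.00e-01 8.93e+01] F [-5.8  2.  17.2] gw0.104 gf10.0
```

```bash
python3 - <<'E'
from h import *
W=ctrl.capture('wrist')
p=ctrl.observe(); print(p['tool_pos'],p['contact_force'])
R=W['R'];c0=cam(W)
def at(tp): 
    d=dict(W); d['t']=-R@(c0+np.array(tp)-p['tool_pos']); return d
e=dict(W);e['R']=np.array([[ 9.99876213e-01, -1.57265575e-02,  4.83660368e-04],[-1.51674359e-02, -9.55241943e-01,  2.95436590e-01],[-4.18418785e-03, -2.95407354e-01, -9.55362228e-01]]);e['t']=np.array([-0.53146299, -0.28552992,  0.31781015])
h=at([.5289,-.2641,.1276])
for a,b in(((258,120),(256,127)),((259,236),(256,296))): print(tri([(e,*a),(h,*b)]))
print(proj(h,[.5285,-.204,.121]),proj(h,[.5285,-.324,.121]))
print(proj(h,[.5285,-.204,.09]),proj(h,[.5285,-.324,.09]))
E
```

```text
[ 0.52864151 -0.2642286   0.11658194] [-6.74099734  2.02452981 17.14913893]
[ 0.53003937 -0.21031078 -0.03706424]
[ 0.5285208  -0.32684795  0.12367524]
[254.58576477 137.26720365] [256.80456958 290.72529022]
[254.79236785 132.44979027] [256.70503259 267.66277415]
```

```bash
python3 - <<'E'
from h import *
O=[180,0,89.3]
ctrl.movel([.5285,-.264,.14],O,.08);ctrl.move_gripper(.4,30)
for z in(.118,.110,.102):
    ctrl.movel([.5285,-.264,z],O,.06); contact()
    ctrl.move_gripper(.0,30); s=contact()
    if s['grip_width']>.09: break
    ctrl.move_gripper(.4,30)
E
```

```text
t18.4 [ 0.5283 -0.2639  0.1176] [-180.    -0.    89.3] F [-0.1  0.1  0.3] gw0.404 gf0.0
t19.3 [ 0.5289 -0.2643  0.1199] [1.799e+02 1.000e-01 8.930e+01] F [-5.   1.5 14.2] gw0.005 gf7.4
t20.4 [ 0.5282 -0.2638  0.1093] [-180.    -0.    89.3] F [-0.3 -1.  -0.1] gw0.401 gf0.0
t21.0 [ 0.5284 -0.2639  0.11  ] [-180.    -0.    89.3] F [-2.5  0.8  1.2] gw0.116 gf30.0
```

```bash
python3 - <<'E'
from h import *
O=[180,0,89.3]
a=np.radians(-.7); ex=np.array([np.cos(a),np.sin(a),0])
p=ctrl.observe()['tool_pos']
ctrl.movel(p-ex*.1,O,.08); contact()
ctrl.movel(p-ex*.2,O,.08); contact()
ctrl.move_gripper(.4,30); contact()
p=ctrl.observe()['tool_pos']
ctrl.movel(p+[0,0,.13],O,.15); 
ctrl.goto([.45,-.30,.32],O); contact()
W=ctrl.capture('wrist')
for l in('cap28','cap36','cap44','cap52'):
    print(l,[(round(d['p'],2),np.round(d['bbox'],0)) for d in ctrl.silhouettes(l,'wrist')])
cv2.imwrite('pics/i.png',W['pixels'])
E
```

```text
t22.4 [ 0.4285 -0.2631  0.11  ] [-180.     0.    89.3] F [-0.8 -4.2 -0.8] gw0.118 gf30.0
t23.8 [ 0.3285 -0.2622  0.11  ] [1.80e+02 1.00e-01 8.93e+01] F [-0.7 -8.9 -4.1] gw0.115 gf30.0
t24.6 [ 0.3284 -0.2615  0.11  ] [180.   -0.   89.3] F [-0.2  0.4  0.6] gw0.401 gf0.0
t26.2 [ 0.4495 -0.2997  0.3186] [-1.799e+02 -1.000e-01  8.930e+01] F [-0.3 -0.2 -0.3] gw0.395 gf0.0
cap28 [(0.8, array([273., 148., 307., 180.]))]
cap36 [(0.8, array([273., 148., 307., 180.]))]
cap44 [(0.8, array([273., 148., 307., 180.]))]
cap52 [(0.8, array([273., 148., 307., 180.]))]
```

View pics/i.png

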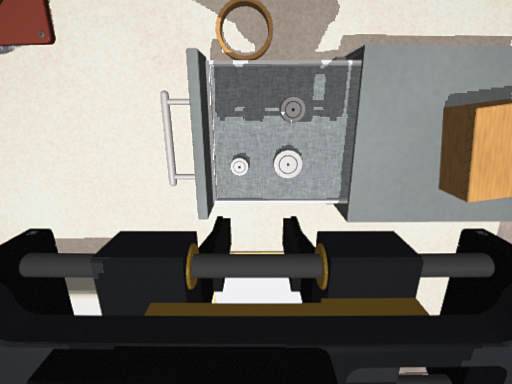

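```bash
python3 - <<'E'
from h import *
O=[180,0,89.3]
W=ctrl.capture('wrist')
for n,u,v in(('28',239,167),('44',288,164),('36',293,109)): print(n,onplane(W,u,v,.098).round(4))
ctrl.move_gripper(0,10)
ctrl.goto([.31,-.43,.10],O); ctrl.movel([.31,-.43,.045],O,.1)
z=.045
while z>.004:
    z-=.004; ctrl.movel([.31,-.43,z],O,.05); s=ctrl.observe()
    if s['contact_force'][2]>4: break
contact()
ctrl.movel([.31,-.43,.1],O,.15)
E
```

```text
28 [ 0.4227 -0.3091  0.098 ]
44 [ 0.4965 -0.3054  0.098 ]
36 [ 0.5019 -0.226   0.098 ]
t32.0 [ 0.3099 -0.4298  0.0007] [-180.    -0.    89.3] F [-0.5  0.6  1.2] gw0.006 gf0.0
```

```bash
python3 - <<'E'
from h import *
O=[180,0,89.3]
ctrl.movel([.31,-.43,.004],O,.15)
z=.004
while z>-.016:
    z-=.002; ctrl.movel([.31,-.43,z],O,.04); s=ctrl.observe()
    if s['contact_force'][2]>3: break
contact(); print(z)
ctrl.movel([.31,-.43,.1],O,.15)
E
```

```text
t35.1 [ 0.31   -0.4301 -0.0063] [-180.     0.    89.3] F [-6.2  7.1 22.2] gw0.003 gf11.5
-0.008
```

```bash
python3 - <<'E'
from h import *
O=[180,0,86.4]
ctrl.move_gripper(.6,30)
ctrl.movel([.31,-.43,.22],O,.25)
ctrl.goto([.47,.14,.25],O); contact()
W=ctrl.capture('wrist'); 
g=cv2.cvtColor(W['pixels'],cv2.COLOR_BGR2GRAY)
k=proj(W,[.488,.204,.106]); print(k)
x0,y0=(k-45).astype(int); c=g[y0:y0+90,x0:x0+90]
m=(c<50).astype(np.uint8); n,_,st,ce=cv2.connectedComponentsWithStats(m)
for i in range(1,n):
    if st[i,4]>80: print(st[i]+[x0,y0,0,0,0],ce[i]+[x0,y0],onplane(W,*(ce[i]+[x0,y0]),.106))
cr=W['pixels'][:260].copy(); cv2.imwrite('pics/j.png',cr)
E
```

```text
t39.8 [0.4703 0.1389 0.2498] [-180.     0.    86.3] F [ 0.2 -0.1  0.3] gw0.601 gf0.0
[268.00028244 117.79314765]
[223  72  36   5  88] [237.14772727  73.56818182] [0.45679068 0.25313202 0.106     ]
[260 108  19  19 279] [268.88172043 117.06810036] [0.48904742 0.20473912 0.106     ]
[255 152  58  10 563] [283.52753108 156.41918295] [0.50415864 0.15814614 0.106     ]
```

View pics/j.png

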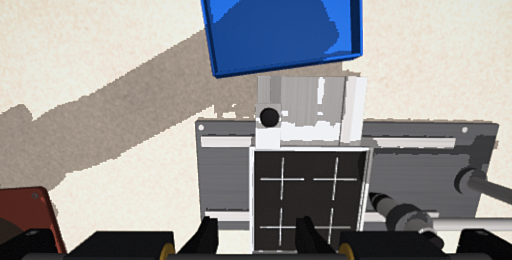

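```bash
cat >> h.py <<'E'
A=np.radians(-3.6); EX=np.array([np.cos(A),np.sin(A),0]); EY=np.array([-np.sin(A),np.cos(A),0])
OK=[180,0,86.4]; OY=[180,0,-3.6]
E
python3 - <<'E'
from h import *
W=ctrl.capture('wrist'); print('tip',onplane(W,372.5,194,.085))
ctrl.goto([.489,.2045,.16],OK); ctrl.movel([.489,.2045,.072],OK,.12); contact()
ctrl.move_gripper(0,40); s=contact()
p=s['tool_pos']
ctrl.movel(p-.058*EX,OK,.08); contact()
ctrl.move_gripper(.6,40); p=contact()['tool_pos']
ctrl.movel([p[0],p[1],.16],OK,.2)
ctrl.goto([.40,.06,.26],OK)
W=ctrl.capture('wrist'); cv2.imwrite('pics/k.png',cv2.resize(W['pixels'][60:240,170:450],None,fx=2.8,fy=2.8,interpolation=cv2.INTER_CUBIC))
np.save('W1.npy',W,allow_pickle=True)
E
```

```text
tip [0.62284871 0.09582946 0.085     ]
t41.3 [0.4895 0.2048 0.0727] [179.9  -0.   86.4] F [ 0.4 -0.4 -0.1] gw0.601 gf0.0
t41.9 [0.4891 0.2045 0.0721] [180.   -0.   86.4] F [-0.2 -0.9  1.3] gw0.241 gf40.0
t42.8 [0.4309 0.2081 0.0721] [-180.     0.    86.4] F [-2.  -0.1  3. ] gw0.235 gf40.0
t43.6 [0.4313 0.2081 0.0721] [180.    0.   86.4] F [0.2 0.  0.7] gw0.599 gf0.0
```

View pics/k.png

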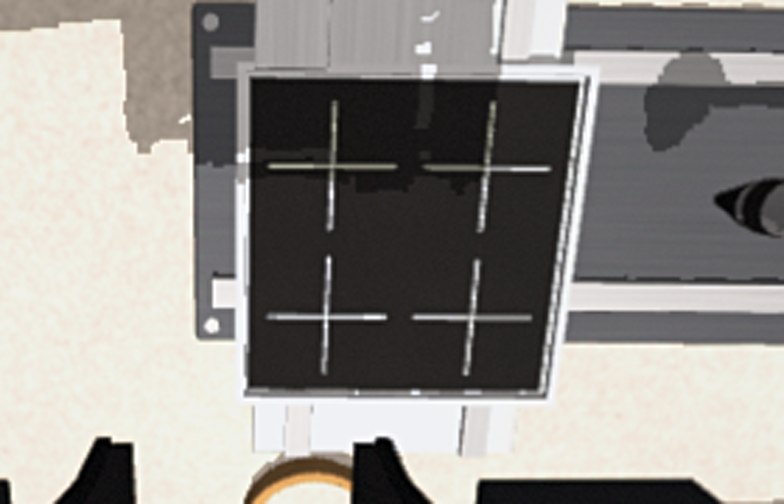

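```bash
cat >> h.py <<'E'
def findcaps(c,poly,zt):
    """circles (diam mm, xy) of cap tops at height zt inside world box poly=(x0,y0,x1,y1)"""
    x0,y0,x1,y1=poly
    P=np.array([proj(c,[x,y,zt]) for x in(x0,x1) for y in(y0,y1)])
    l=np.maximum(P.min(0),0).astype(int);h=np.minimum(P.max(0),[511,383]).astype(int)
    g=cv2.cvtColor(c['pixels'],cv2.COLOR_BGR2GRAY)[l[1]:h[1],l[0]:h[0]]
    k=4;g=cv2.GaussianBlur(cv2.resize(g,None,fx=k,fy=k,interpolation=cv2.INTER_CUBIC),(0,0),2)
    dep=abs((c['R']@np.array([(x0+x1)/2,(y0+y1)/2,zt])+c['t'])[2]);s=K(c)[0]/dep*k/1000
    C=cv2.HoughCircles(g,cv2.HOUGH_GRADIENT_ALT,1,28*s,param1=100,param2=.6,minRadius=int(12*s),maxRadius=int(28*s))
    out=[]
    for u,v,r in ([] if C is None else C[0]):
        X=onplane(c,(u+.5)/k-.5+l[0],(v+.5)/k-.5+l[1],zt)
        d=abs((c['R']@X+c['t'])[2]); D=2*r/k*d/K(c)[0]*1000
        if x0<X[0]<x1 and y0<X[1]<y1: out.append((round(D,1),X[:2].round(4)))
    return sorted(out,key=lambda a:a[0])
E
python3 - <<'E'
from h import *
W=np.load('W1.npy',allow_pickle=True).item()
f=lambda u,v:((u+.5)/2.8-.5+170,(v+.5)/2.8-.5+60)
P=np.array([onplane(W,*f(*p),.052) for p in((487,169),(472,318),(333,166),(327,317))])
dx=P[0]+P[1]-P[2]-P[3];dy=P[0]+P[2]-P[1]-P[3]
c=P.mean(0);tip=onplane(W,*f(715,200),.085)
print('carrier',c.round(4),np.degrees(np.arctan2(dx[1],dx[0])),np.degrees(np.arctan2(-dy[0],dy[1])),np.linalg.norm(dx)/2,np.linalg.norm(dy)/2)
print('tip',tip,'rel',(tip-c)@EX,(tip-c)@EY,'knob from c',(np.array([.4313,.2081,0])-c)@EX,(np.array([.4313,.2081,0])-c)@EY)
ctrl.move_gripper(.75,20)
ctrl.goto([.455,-.31,.28],[180,0,89.3]); 
W=ctrl.capture('wrist'); np.save('W2.npy',W,allow_pickle=True)
for r in findcaps(W,(.38,-.36,.57,-.17),.098): print(r)
contact()
E
```

```text
carrier [0.4827 0.0783 0.052 ] -4.267060137661742 -3.984049261632698 0.07584386037757447 0.07606329277510486
tip [0.61758473 0.09567164 0.085     ] rel 0.1335198865669024 0.025839474399849578 knob from c -0.05945668544586956 0.1263490708063036
(np.float64(24.8), array([ 0.5021, -0.2249]))
(np.float64(27.0), array([ 0.4221, -0.3082]))
(np.float64(28.0), array([ 0.4959, -0.3038]))
(np.float64(34.9), array([ 0.5021, -0.2249]))
(np.float64(42.1), array([ 0.4959, -0.3038]))
t47.1 [ 0.4557 -0.3083  0.2804] [180.   -0.   89.4] F [ 0.9 -0.1  0.6] gw0.745 gf0.0
```

```bash
cat >> h.py <<'E'
def pick(xy,d,zs,yaw,up=.2,f=30):
    O=[180,0,yaw]; z=zs-.001
    ctrl.move_gripper(min((d+20)/87,1),f)
    ctrl.goto([*xy,up],O); ctrl.movel([*xy,z+.03],O,.2); ctrl.movel([*xy,z],O,.08)
    ctrl.move_gripper(0,f); s=contact()
    ctrl.movel([*xy,up],O,.2); s=contact(); ctrl.pause(.1)
    return abs(ctrl.observe()['grip_width']*87-d)<4
def place(xy,d,zs,yaw,up=.2):
    O=[180,0,yaw]; z=zs-.001+.0008
    ctrl.goto([*xy,up],O)
    if abs(ctrl.observe()['grip_width']*87-d)>4: print('LOST?'); contact(); return False
    ctrl.movel([*xy,z+.03],O,.2); ctrl.movel([*xy,z],O,.06); s=contact()
    ok=abs(s['grip_width']*87-d)<4
    ctrl.move_gripper((d+11)/87,30); ctrl.movel([*xy,up],O,.15)
    return ok
E
python3 - <<'E'
from h import *
c=np.array([.4827,.0783,0])
if pick([.4221,-.3082],28,.080,-.7): print(place((c-.038*EX-.036*EY)[:2],28,.052,-3.8))
E
```

```text
t50.7 [ 0.4223 -0.3083  0.0793] [180.   -0.   -0.7] F [-0.1 -0.   2.4] gw0.309 gf30.0
t51.5 [ 0.4215 -0.3079  0.1987] [-1.799e+02  1.000e-01 -7.000e-01] F [-0.6 -0.2 -1. ] gw0.314 gf30.0
t54.3 [0.4422 0.0448 0.0513] [-180.     0.    -3.8] F [-0.9 -0.2 -1.3] gw0.307 gf30.0
True
```

```bash
python3 - <<'E'
from h import *
c=np.array([.4827,.0783,0])
for d,off in((36,(.036,-.036)),(44,(0,.036))):
    ctrl.goto([.455,-.31,.28],[180,0,89.3]); W=ctrl.capture('wrist')
    r=findcaps(W,(.38,-.36,.57,-.17),.098); print(r)
    m=[x for D,x in r if abs(D-d)<3.2]
    if not m: print('none'); break
    if not pick(m[0],d,.080,-.7): print('fail'); break
    if not place((c+off[0]*EX+off[1]*EY)[:2],d,.052,-3.8): print('placefail'); break
ctrl.goto([.42,.03,.27],OK)
W=ctrl.capture('wrist');np.save('W3.npy',W,allow_pickle=True)
print(findcaps(W,(.38,-.02,.58,.17),.070)); contact()
cv2.imwrite('pics/l.png',W['pixels'][:260])
E
```

```text
[(np.float64(24.7), array([ 0.5012, -0.2265])), (np.float64(28.1), array([ 0.4962, -0.3037])), (np.float64(36.1), array([ 0.5012, -0.2265])), (np.float64(42.2), array([ 0.4962, -0.3037]))]
t61.8 [ 0.5014 -0.2265  0.0793] [180.   -0.   -0.7] F [ 0.5 -0.5  3.4] gw0.400 gf30.0
t62.6 [ 0.5005 -0.2263  0.1987] [-1.8e+02  1.0e-01 -7.0e-01] F [-0.5  0.2 -1.5] gw0.402 gf30.0
t65.1 [0.5162 0.0401 0.0513] [180.    0.   -3.8] F [-0.6  0.3 -2.4] gw0.402 gf30.0
[(np.float64(27.7), array([ 0.4962, -0.3048])), (np.float64(42.2), array([ 0.4962, -0.3048]))]
t72.6 [ 0.4964 -0.3048  0.0793] [180.   -0.   -0.7] F [ 0.3 -0.9  2.2] gw0.500 gf30.0
t73.3 [ 0.4955 -0.3045  0.1985] [-1.8e+02  1.0e-01 -7.0e-01] F [ 0.   0.6 -1.4] gw0.494 gf30.0
t76.4 [0.4847 0.1142 0.0513] [180.    0.   -3.8] F [-0.8 -0.5 -2.2] gw0.495 gf30.0
[(np.float64(25.2), array([0.5166, 0.0399])), (np.float64(25.5), array([0.4844, 0.1131])), (np.float64(27.0), array([0.4438, 0.0445])), (np.float64(30.2), array([0.4844, 0.1131])), (np.float64(35.0), array([0.5166, 0.0399])), (np.float64(44.3), array([0.4844, 0.1131]))]
t79.7 [0.42   0.0302 0.2697] [-180.     0.    86.4] F [ 0.4  0.4 -0.7] gw0.629 gf0.0
```

View pics/l.png

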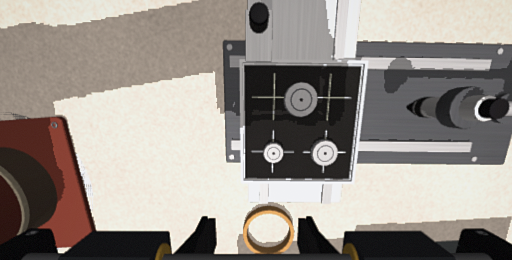

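```bash
python3 - <<'E'
from h import *
ims=[];Ws=[]
for p in([.47,.01,.26],[.52,-.07,.26]):
    ctrl.goto(p,OK);ctrl.pause(.3);W=ctrl.capture('wrist');Ws.append(W)
    u=proj(W,[.6215,.095,.085]).astype(int);print(u)
    ims.append(cv2.resize(W['pixels'][u[1]-25:u[1]+25,u[0]-30:u[0]+30],None,fx=6.5,fy=6.5,interpolation=cv2.INTER_NEAREST))
np.save('Ws.npy',Ws,allow_pickle=True);cv2.imwrite('pics/m.png',np.hstack(ims))
print(onplane(np.load('W3.npy',allow_pickle=True).item(),408,106,.085))
E
```

```text
[374  93]
[335  23]Traceback (most recent call last):
  File "<stdin>", line 6, in <module>
cv2.error: OpenCV(4.12.0) /io/opencv/modules/imgproc/src/resize.cpp:4208: error: (-215:Assertion failed) !ssize.empty() in function 'resize'
```

```bash
python3 - <<'E'
from h import *
ims=[];Ws=[]
for p in([.52,-.02,.26],[.47,.03,.23]):
    ctrl.goto(p,OK);ctrl.pause(.3);W=ctrl.capture('wrist');Ws.append(W)
    u=proj(W,[.6215,.095,.085]).astype(int);print(u)
    ims.append(cv2.resize(W['pixels'][u[1]-25:u[1]+25,u[0]-30:u[0]+30],None,fx=6.5,fy=6.5,interpolation=cv2.INTER_NEAREST))
np.save('Ws.npy',Ws,allow_pickle=True);cv2.imwrite('pics/m.png',np.hstack(ims))
print(onplane(np.load('W3.npy',allow_pickle=True).item(),408,106,.085))
E
```

```text
[334  68]
[384 109]
[0.61947235 0.09697539 0.085     ]
```

View pics/m.png

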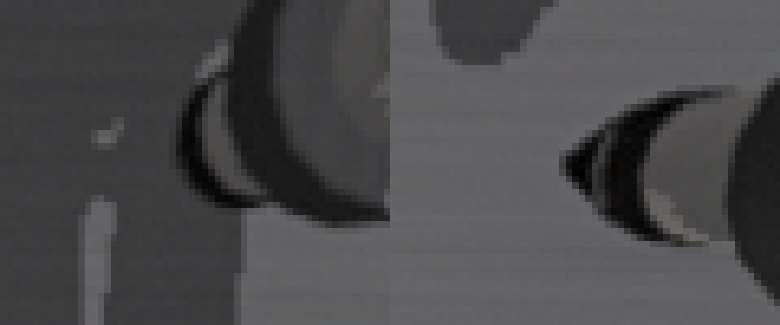

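```bash
python3 - <<'E'
from h import *
Ws=np.load('Ws.npy',allow_pickle=True)
t=onplane(Ws[1],380.3,108.5,.085);print('tip',t)
W3=np.load('W3.npy',allow_pickle=True).item()
print('tri',tri([(Ws[1],380.3,108.5),(W3,408,106)]))
tip=np.array([.6195,.0962]); cap=np.array([.4438,.0445])
d=tip-cap
k=np.array([.4313,.2081])
ctrl.move_gripper(.6,40)
ctrl.goto([.4313,.2081,.16],OK); ctrl.movel([.4313,.2081,.072],OK,.12)
ctrl.move_gripper(0,40); s=contact(); k=s['tool_pos']
ctrl.movel(k+[*d,0],OK,.08); contact(); ctrl.pause(.2)
s=ctrl.observe();print('moved',s['tool_pos']-k,d)
ctrl.pause(1.0)
S=ctrl.capture('side'); np.save('S1.npy',S,allow_pickle=True)
ctrl.move_gripper(.6,40); p=contact()['tool_pos']
ctrl.movel([p[0],p[1],.17],OK,.2)
ctrl.goto([.47,.03,.23],OK); ctrl.pause(.2)
W=ctrl.capture('wrist');np.save('W4.npy',W,allow_pickle=True)
print(findcaps(W,(.50,.04,.70,.23),.070)); contact()
a=cv2.resize(W['pixels'][75:145,330:430],None,fx=5,fy=5,interpolation=cv2.INTER_CUBIC)
b=cv2.resize(S['pixels'][165:215,200:255],None,fx=5.4,fy=7,interpolation=cv2.INTER_CUBIC)
print(a.shape,b.shape);cv2.imwrite('pics/n.png',np.hstack([a,b]))
E
```

```text
tip [0.61697148 0.09680003 0.085     ]
tri [0.6056413  0.09789037 0.11013149]
t85.3 [0.4317 0.2081 0.0722] [180.   -0.   86.4] F [ 1.4 -0.7  1.2] gw0.247 gf40.0
t87.7 [0.6072 0.2596 0.0723] [-180.     0.    86.4] F [-1.7 -1.4  4.7] gw0.240 gf40.0
moved [1.75542757e-01 5.15823510e-02 4.70596174e-05] [0.1757 0.0517]
t89.8 [0.6074 0.2598 0.0722] [-180.     0.    86.4] F [0.3 0.  0.7] gw0.600 gf0.0
[(np.float64(24.7), array([0.6571, 0.1644])), (np.float64(25.4), array([0.6165, 0.0943])), (np.float64(29.1), array([0.6571, 0.1644])), (np.float64(47.2), array([0.6571, 0.1644]))]
t91.8 [0.4703 0.0309 0.2295] [-179.9   -0.    86.5] F [ 0.1 -0.3  0.8] gw0.598 gf0.0
(350, 500, 3) (350, 297, 3)
```

View pics/n.png

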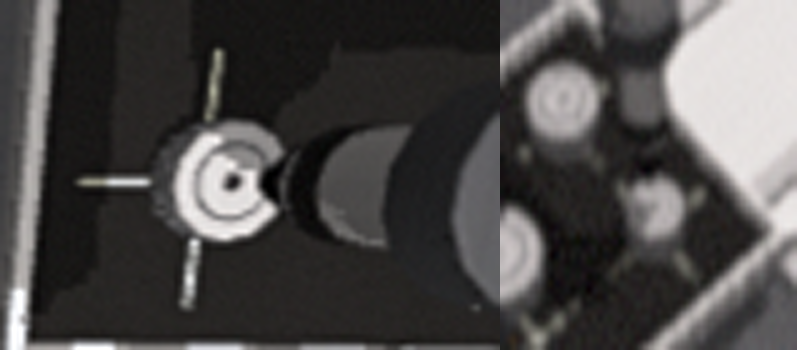

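```bash
python3 - <<'E'
from h import *
W=np.load('W4.npy',allow_pickle=True).item();S=np.load('S1.npy',allow_pickle=True).item()
f=lambda u,v:((u+.5)/5-.5+330,(v+.5)/5-.5+75)
d=onplane(W,*f(233,182),.070);print('dot',d,[ (u,(onplane(W,*f(u,181),.085)-d).round(4)) for u in(258,262,266)])
g=cv2.cvtColor(W['pixels'],cv2.COLOR_BGR2GRAY);print(g[107:116,370:392])
fs=lambda u,v:((u-500+.5)/5.4-.5+200,(v+.5)/7-.5+165)
print('side cap centre',onplane(S,*fs(659,207),.070),'tip',onplane(S,*fs(649,172),.085))
E
```

```text
dot [0.61800367 0.09576103 0.07      ] [(258, array([-0.0008,  0.0006,  0.015 ])), (262, array([0.0001, 0.0006, 0.015 ])), (266, array([0.001 , 0.0005, 0.015 ]))]
[[144 160 213 227 226 224 217 168 135 135 138 141 110 103  99  57  18  40
   52  29  17  10]
 [149 200 226 225 225 229 228 174 143 140 145 142 100  60  39  14  14  56
   41  17  12   8]
 [180 225 227 225 223 180 155 168 202 217 219 158  75  18   4   2  32  62
   34  12  12  12]
 [192 225 227 226 202 123  65  82 165 220 231 145  48   1   3  18  49  44
   18   9  10  11]
 [199 225 227 227 176  89  29  53 155 216 230 133  28   0   6  28  69  45
   14  14   9  11]
 [201 223 227 227 170  87  58 117 197 225 228 136  33   0   2  26  72  40
   13   8   9  15]
 [200 225 225 226 216 188 175 204 223 224 227 187  95  18   0  19  63  35
   12  11  13   8]
 [183 225 227 225 223 221 223 225 222 222 228 219 141  64  17  14  57  32
   10  14  10  11]
 [137 203 227 226 221 222 223 223 222 223 221 177 175 167  98  31  52  38
   18  12  15   8]]
side cap centre [0.61513408 0.0964411  0.07      ] tip [0.62184106 0.09583164 0.085     ]
```

```bash
python3 - <<'E'
from h import *
W3=np.load('W3.npy',allow_pickle=True).item();W4=np.load('W4.npy',allow_pickle=True).item()
def dot(W,u,v,z=.07):
    g=cv2.cvtColor(W['pixels'],cv2.COLOR_BGR2GRAY).astype(float)
    for _ in range(3):
        r=4;iu,iv=int(round(u)),int(round(v));p=g[iv-r:iv+r+1,iu-r:iu+r+1]
        w=np.clip(np.median(p)*.75-p,0,None);yy,xx=np.mgrid[iv-r:iv+r+1,iu-r:iu+r+1]
        u,v=(w*xx).sum()/w.sum(),(w*yy).sum()/w.sum()
    return np.array([u,v]),onplane(W,u,v,z)
a=[dot(W3,*p) for p in((274,153),(325,153),(301,99))]
for x in a: print(x[0].round(1),x[1].round(4),(x[1]-a[0][1]).round(4))
b=dot(W4,376.4,111); c=proj(W4,[.6571,.1644,.07]); print(c); e=dot(W4,*c); print(b,e,e[1]-b[1])
E
```

```text
[273.2 153. ] [0.4446 0.0443 0.07  ] [0. 0. 0.]
[324.7 153. ] [0.5167 0.0397 0.07  ] [ 0.0721 -0.0045  0.    ]
[300.8  99.3] [0.4843 0.1136 0.07  ] [0.0398 0.0693 0.    ]
[414.89227198  45.88521203]
(array([376.74531351, 110.37104072]), array([0.61860963, 0.09645342, 0.07      ])) (array([415.77002967,  45.15875371]), array([0.65801825, 0.16509528, 0.07      ])) [0.03940862 0.06864186 0.        ]
```

```bash
cat >> h.py <<'E'
def dot(W,u,v,z=.07):
    g=cv2.cvtColor(W['pixels'],cv2.COLOR_BGR2GRAY).astype(float)
    for _ in range(3):
        r=4;iu,iv=int(round(u)),int(round(v));p=g[iv-r:iv+r+1,iu-r:iu+r+1]
        w=np.clip(np.median(p)*.75-p,0,None);yy,xx=np.mgrid[iv-r:iv+r+1,iu-r:iu+r+1]
        u,v=(w*xx).sum()/w.sum(),(w*yy).sum()/w.sum()
    return np.array([u,v]),onplane(W,u,v,z)
E
python3 - <<'E'
from h import *
k0=np.array([.6074,.2598]); k=k0-[.0722,-.0045]+[0,.0003]
ctrl.goto([*k0,.16],OK); ctrl.movel([*k0,.072],OK,.15)
ctrl.move_gripper(0,40); contact()
ctrl.movel([*k,.072],OK,.07); contact(); ctrl.pause(1.6); p=contact()['tool_pos']
ctrl.move_gripper(.6,40)
ctrl.movel([p[0],p[1],.17],OK,.2)
ctrl.goto([.47,.03,.23],OK); ctrl.pause(.2)
W=ctrl.capture('wrist');np.save('W5.npy',W,allow_pickle=True); contact()
print(findcaps(W,(.50,.04,.70,.23),.070))
u=proj(W,[.6186,.0965,.07]);print(u,dot(W,*u))
g=cv2.cvtColor(W['pixels'],cv2.COLOR_BGR2GRAY);iu=u.astype(int);print(iu);print(g[iu[1]-7:iu[1]+8,iu[0]-10:iu[0]+12])
E
```

```text
t94.2 [0.6074 0.2598 0.0722] [180.   -0.   86.4] F [-0.6  0.6  1.8] gw0.239 gf40.0
t95.4 [0.535  0.2649 0.0721] [-180.    -0.    86.4] F [-3.1  0.7  4.4] gw0.244 gf40.0
t97.0 [0.5353 0.2647 0.0721] [-180.    -0.    86.4] F [-1.9  1.8  5.1] gw0.243 gf40.0
t99.7 [0.4701 0.0311 0.2296] [-180.    -0.    86.5] F [0.3 0.1 0.2] gw0.599 gf0.0
[(np.float64(25.4), array([0.5848, 0.1696])), (np.float64(28.1), array([0.6208, 0.0935])), (np.float64(28.7), array([0.547 , 0.1003])), (np.float64(30.3), array([0.5848, 0.1696])), (np.float64(44.3), array([0.5848, 0.1696]))]
[376.94054353 110.61056398] (array([380.76888342, 111.14490969]), array([0.62324795, 0.0956194 , 0.07      ]))
[376 110]
[[210 225 223 223 222 190 142 145 137 130 136 136 137 138 137 129 103  80
  103 131 138 139]
 [224 224 224 223 180 144 169 206 169 138 138 140 140 142 141 139 135 117
   83 104 136 140]
 [226 224 224 191 137 175 220 227 176 144 137 138 139 140 138 139 143 138
  105  84 130 106]
 [227 228 210 153 157 208 226 225 218 208 163 138 138 138 137 139 143 145
  134  85  80  50]
 [226 225 167 141 196 224 223 222 222 186 15
[... 279 characters left out ...]
5  63  91 200 232 165  74  14
    0   6  36  61]
 [222 164 160 211 224 223 221 222 223 156  64  28  80 199 232 137  29   0
    4  19  56  45]
 [201 142 158 211 224 222 220 222 222 171  92  66 118 205 233 145  41   0
    4  22  60  42]
 [224 165 156 212 224 222 220 221 223 217 192 201 212 225 231 188 102  26
    0  11  51  37]
 [228 168 138 202 226 223 220 219 221 224 222 223 222 224 227 224 184  96
   21   8  48  39]
 [226 190 156 200 227 224 220 219 221 221 222 221 219 223 224 227 224 156
   62  10  50  49]
 [223 187 125 140 202 225 221 219 220 222 220 219 220 223 223 226 226 178
  103  42  42  54]
 [224 221 170 112 179 225 224 222 221 221 220 218 221 225 224 220 184 138
  167 140  71  77]]
```

```bash
python3 - <<'E'
from h import *
k0=np.array([.6074,.2598]); k=np.array([.5353,.2647])
ctrl.goto([*k,.16],OK); ctrl.movel([*k,.072],OK,.15)
ctrl.move_gripper(0,40); contact()
ctrl.movel([k[0]-.0012,k[1],.072],OK,.05); ctrl.pause(1.5); contact()
k=k0-[.0396,.0688]+[-.0004,.0003]
ctrl.movel([*k,.072],OK,.07); ctrl.pause(1.7); p=contact()['tool_pos']
ctrl.move_gripper(.6,40)
ctrl.movel([p[0],p[1],.17],OK,.2)
ctrl.goto([.47,.03,.23],OK); ctrl.pause(.2)
W=ctrl.capture('wrist');np.save('W6.npy',W,allow_pickle=True); contact()
g=cv2.cvtColor(W['pixels'],cv2.COLOR_BGR2GRAY);print(g[106:117,368:388])
E
```

```text
t102.1 [0.5354 0.2648 0.0722] [180.   -0.   86.4] F [-0.5 -0.3  2.2] gw0.242 gf40.0
t103.8 [0.5342 0.2648 0.0721] [180.   -0.   86.4] F [2.7 1.1 4.7] gw0.243 gf40.0
t106.8 [0.567  0.1911 0.0721] [-180.     0.    86.4] F [-1.1 -0.3  7.5] gw0.238 gf40.0
t109.4 [0.4702 0.0312 0.2294] [-179.9   -0.    86.5] F [-0.4 -0.5 -0.5] gw0.603 gf0.0
[[216 226 222 220 221 224 225 214 163 138 139 138 139 137 139 139 145 145
   85  35]
 [227 224 221 221 221 225 226 189 150 139 136 135 134 135 140 140 144 131
   65  25]
 [226 223 221 220 221 226 228 219 212 170 144 140 139 145 140 107  78  60
   24  37]
 [224 221 221 220 223 226 226 182 137 158 207 217 218 217 157  74  21   9
   15  57]
 [223 222 220 221 225 228 202 124  56  86 197 228 230 177  94  28   0   5
   33  60]
 [222 220 219 222 226 226 177  89  28  52 164 217 226 137  38   1   3  19
   58  54]
 [222 220 220 223 225 222 174  99  70 117 195 225 227 138  37   0   3  20
   61  43]
 [222 220 222 224 222 222 221 217 217 216 222 224 225 162  72  14   0  13
   51  37]
 [221 220 222 222 220 221 224 224 224 223 221 221 226 219 158  71  12   7
   48  36]
 [222 221 223 222 219 221 221 221 220 220 220 220 222 226 218 158  73  15
   50  48]
 [223 223 223 220 220 221 220 221 220 220 219 220 221 221 227 223 152  60
   43  54]]
```

```bash
python3 - <<'E'
from h import *
k=np.array([.5673,.1911]); e=np.array([.4313,.2081])
ctrl.goto([*k,.16],OK); ctrl.movel([*k,.072],OK,.15)
ctrl.move_gripper(0,40)
ctrl.movel([*e,.072],OK,.09); p=contact()['tool_pos']
ctrl.move_gripper(.6,40); ctrl.movel([p[0],p[1],.17],OK,.2)
ctrl.goto([.42,.03,.27],OK)
W=ctrl.capture('wrist'); r=findcaps(W,(.38,-.02,.58,.17),.070); print(r)
T=ctrl.capture('top'); 
for d in ctrl.silhouettes('bin','top')[:1]:
    q=cv2.minAreaRect(cv2.findNonZero(d['region'].astype(np.uint8))); print(d['p'],np.array([onplane(T,u,v,.04)[:2] for u,v in cv2.boxPoints(q)]).round(3))
m=[x for D,x in r if abs(D-44)<3.2]
if m and pick(m[0],44,.052,-3.8): print(place([.458,.357],44,.004,-3.8))
E
```

```text
t113.2 [0.4311 0.2083 0.072 ] [-179.9   -0.    86.4] F [-1. -2.  7.] gw0.239 gf40.0
[(np.float64(25.5), array([0.482 , 0.1133])), (np.float64(25.9), array([0.5137, 0.0406])), (np.float64(27.2), array([0.4425, 0.0443])), (np.float64(30.2), array([0.482 , 0.1133])), (np.float64(34.9), array([0.5137, 0.0406])), (np.float64(44.3), array([0.482 , 0.1133]))]
0.95 [[0.615 0.469]
 [0.621 0.263]
 [0.416 0.251]
 [0.409 0.451]]
t119.8 [0.4822 0.1134 0.0512] [-180.    -0.    -3.8] F [-0.2 -0.4  2.2] gw0.498 gf30.0
t120.6 [0.4813 0.1129 0.1989] [ 1.8e+02  1.0e-01 -3.8e+00] F [ 0.2  0.1 -2.1] gw0.493 gf30.0
t123.3 [0.4577 0.357  0.0033] [180.    0.   -3.8] F [ 0.6  0.3 -1.5] gw0.494 gf30.0
True
```

```bash
python3 - <<'E'
from h import *
for d,b in((36,[.515,.36]),(28,[.568,.362])):
    ctrl.goto([.42,.03,.27],OK)
    W=ctrl.capture('wrist'); r=findcaps(W,(.38,-.02,.58,.17),.070); print(r)
    m=[x for D,x in r if abs(D-d)<2.5]
    if not m or not pick(m[-1],d,.052,-3.8): print('FAIL'); break
    if not place(b,d,.004,-3.8): print('PF'); break
ctrl.goto([.50,.27,.27],OK); ctrl.pause(.2)
W=ctrl.capture('wrist'); print(findcaps(W,(.40,.26,.62,.46),.022)); contact()
cv2.imwrite('pics/o.png',W['pixels'])
E
```

```text
[(np.float64(26.3), array([0.5136, 0.0411])), (np.float64(27.4), array([0.4408, 0.0442])), (np.float64(34.9), array([0.5136, 0.0411]))]
t131.0 [0.5138 0.0411 0.0512] [180.   -0.   -3.8] F [-0.5 -0.4  2.7] gw0.401 gf30.0
t131.9 [0.5129 0.0409 0.1987] [ 1.8e+02  1.0e-01 -3.8e+00] F [-0.3 -0.3 -1.6] gw0.404 gf30.0
t134.8 [0.5147 0.3599 0.0032] [180.    0.   -3.8] F [ 0.4  0.3 -1.4] gw0.405 gf30.0
[(np.float64(27.2), array([0.4422, 0.0441]))]
t142.5 [0.4424 0.0441 0.0512] [180.   -0.   -3.8] F [-1.4 -0.5  2.5] gw0.308 gf30.0
t143.4 [0.4415 0.044  0.1989] [-1.8e+02  1.0e-01 -3.8e+00] F [-1.3 -0.2 -0.7] gw0.306 gf30.0
t146.4 [0.5677 0.3619 0.0032] [180.    0.   -3.8] F [-0.6  0.1 -0.3] gw0.311 gf30.0
[(np.float64(25.3), array([0.5151, 0.3589])), (np.float64(27.4), array([0.5671, 0.3596])), (np.float64(28.1), array([0.4575, 0.3565])), (np.float64(35.5), array([0.5151, 0.3589])), (np.float64(43.8), array([0.4575, 0.3565]))]
t150.1 [0.5    0.2702 0.2699] [-180.    -0.    86.4] F [ 0.1 -0.4 -0.1] gw0.451 gf0.0
```

```bash
python3 - <<'E'
from h import *
O=[180,0,89.3]
ctrl.goto([.3285,-.264,.24],O); ctrl.move_gripper(.4,40)
ctrl.movel([.3285,-.264,.15],O,.2); ctrl.movel([.3285,-.264,.108],O,.1); contact()
ctrl.move_gripper(0,40); s=contact(); p=s['tool_pos']
ctrl.movel([.5225,-.2655,.108],O,.09); contact()
x=.5225
while x<.534:
    x+=.0015; ctrl.movel([x,-.2655,.108],O,.03); s=ctrl.observe()
    if abs(s['contact_force'][0])>14: break
contact()
ctrl.move_gripper(.4,40); p=contact()['tool_pos']
ctrl.movel([p[0],p[1],.24],O,.2); ctrl.goto([.42,-.3,.3],O)
W=ctrl.capture('wrist'); cv2.imwrite('pics/p.png',W['pixels']); contact()
g=cv2.cvtColor(W['pixels'],cv2.COLOR_BGR2GRAY)
v=int(proj(W,[.5285,-.25,.127])[1]); r=g[v-2:v+3,:].mean(0)
print(v,[(u,round(float(onplane(W,u,v,.127)[0]),3),int(r[u])) for u in range(int(proj(W,[.50,-.25,.127])[0]),int(proj(W,[.60,-.25,.127])[0]),2)])
E
```

```text
t153.7 [ 0.3289 -0.2643  0.1087] [180.    0.   89.3] F [-0.  -0.3 -0.5] gw0.394 gf0.0
t154.2 [ 0.3286 -0.2641  0.1082] [180.    0.   89.3] F [-0.2  1.3  2.8] gw0.111 gf40.0
t156.6 [ 0.5232 -0.2656  0.1083] [179.9   0.   89.3] F [ 1.  -0.9  5.2] gw0.110 gf40.0
t158.1 [ 0.5284 -0.2657  0.1081] [-179.6   -0.    89.2] F [-15.6   1.3  16.9] gw0.112 gf40.0
t158.8 [ 0.5315 -0.2655  0.108 ] [180.   -0.   89.3] F [0.3 0.1 0.5] gw0.397 gf0.0
t160.2 [ 0.42   -0.2995  0.2989] [-1.799e+02 -1.000e-01  8.930e+01] F [ 1.3 -0.2  0.1] gw0.399 gf0.0
128 [(319, 0.499, 226), (321, 0.502, 146), (323, 0.504, 149), (325, 0.507, 116), (327, 0.509, 190), (329, 0.512, 209), (331, 0.514, 132), (333, 0.517, 237), (335, 0.519, 236), (337, 0.522, 87), (339, 0.525, 103), (341, 0.527, 124), (343, 0.53, 126), (345, 0.532, 104), (347, 0.535, 203), (349, 0.537, 38), (351, 0.54, 46), (353, 0.542, 45), (355, 0.545, 69), (357, 0.547, 83), (359, 0.55, 95), (361, 0.552, 149), (363, 0.555, 129), (365, 0.558, 42), (367, 0.56, 47), (369, 0.563, 46), (371, 0.565, 49), (373, 0.568, 134), (375, 0.57, 146), (377, 0.573, 143), (379, 0.575, 143), (381, 0.578, 144), (383, 0.58, 119), (385, 0.583, 46), (387, 0.586, 140), (389, 0.588, 149), (391, 0.591, 148), (393, 0.593, 148), (395, 0.596, 148), (397, 0.598, 147)]
```

```bash
python3 - <<'E'
from h import *
ctrl.goto([.50,.27,.27],OK); ctrl.pause(.2)
W=ctrl.capture('wrist'); r=findcaps(W,(.40,.26,.62,.46),.022); print(r); contact()
if {28,36,44}<={d for D,_ in r for d in(28,36,44) if abs(D-d)<2}: print(ctrl.finish_job())
E
```

```text
[(np.float64(25.3), array([0.5159, 0.359 ])), (np.float64(27.7), array([0.5671, 0.36  ])), (np.float64(28.6), array([0.4574, 0.3556])), (np.float64(35.4), array([0.4403, 0.2955])), (np.float64(35.5), array([0.5159, 0.359 ])), (np.float64(43.9), array([0.4574, 0.3556]))]
t162.6 [0.5003 0.2694 0.2701] [180.   -0.   86.3] F [-1.2  0.1  0.4] gw0.397 gf0.0
the job is handed in; nothing more can be done
None
```

The job is handed in at about 163 s: the three caps in the drawer (28, 36 and 44 mm) were checked under the microscope from smallest to largest, now stand in the blue bin, and the drawer is shut against its stop; the handed-in result has not been reported back.

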